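Lock the sample tray in its dock

TASK

Lock the sample tray in its dock: with the fingertips, push the orange lock pin from its parked end (red dot) along the L-shaped slot to the corner, then round it and up the short leg fully home to the end by the green dot. Push it gently: do not pull the pin up or wrench it, do not shift the tray or upset its cups, leave the other things on the bench alone, and finish with the hand clear.

Things in the scene. Friction and masses are not known exactly. Their poses are not given: they have to be found in the camera images.
- dock: Tray dock: grey metal plate fixed to the bench, 18 mm thick, with an L-shaped slot 15 mm wide cut through its front part; yaw up to 0.3 rad. Origin at bench level, straight below the slot's locked end. In its frame the plate spans x -66 to 96, y -66 to 100 mm; +x points from its front edge to the tray, +y along the long leg to the parked end. Blue fences 12 mm high stand round the tray's sides and back.
- slot_parked (a point): Parked end of the slot's long leg, near a red dot: the pin's centre when parked, at the height of the plate's top. In the dock's frame x -38, y 72 mm.
- slot_corner (a point): Corner of the slot (dock frame x -38, y 0 mm): the pin's centre when at the corner, at the height of the plate's top. The long leg runs from here along the dock's +y, the short leg along its +x.
- slot_locked (a point): Locked end of the slot's short leg, near a green dot (dock frame x 0, y 0 mm): the pin's centre when it rests against the slot's end, at the height of the plate's top.
- lock_pin: Lock pin: orange round knob, 24 mm in diameter, with a black skirt 28 mm wide and 4 mm high at its foot; top 32 mm above the plate. Origin on its axis at the level of the plate's top; z up, yaw means nothing. Slides with 1.5 mm play either side, takes under 4 N to push, stays where left; a wide foot under the plate keeps it from coming out. Starts within 20 mm of the parked end.
- tray_center (a point): Grey sample cup tray, 70 x 110 x 16 mm, lying loose on the dock behind the slot, its front wall at x = 18 mm in the dock's frame, its rim 16 mm above the plate. Point at its centre, half-way up.
- cup_0: White sample cup, 18 mm across, 25 mm tall, standing loose in the tray (rim 28 mm above the plate). Origin at the centre of its foot.
- cup_1: White sample cup, 18 mm across, 25 mm tall, standing loose in the tray (rim 28 mm above the plate). Origin at the centre of its foot.
- cup_2: White sample cup, 18 mm across, 25 mm tall, standing loose in the tray (rim 28 mm above the plate). Origin at the centre of its foot.
- amber_bottle: Bystander: brown bottle with a black cap, 47 mm across, 98 mm tall. Origin at the centre of its underside.
- blue_bottle: Bystander: white bottle with a blue cap, 43 mm across, 78 mm tall. Origin at the centre of its underside.
- green_bottle: Bystander: small brown bottle with a green cap, 33 mm across, 62 mm tall. Origin at the centre of its underside.
- timer: Bystander: white bench timer, 66 x 66 x 18 mm. Origin at the centre of its underside.
- dish: Bystander: round covered culture dish, 90 mm across, 14 mm tall. Origin at the centre of its underside.
- marker: Bystander: marker pen lying along y, 135 mm long, 16 mm thick. Origin at the centre of its underside.
Not all that is in view belongs to the job. There is more than one size of the lock_pin; the one meant has the size given above.

How it is judged (in metres and radians):
On the way, in this order (a step that is already met when the one before it is completed fails the run):
1. the pin has been pushed along the long leg to the corner (y of lock_pin in the frame of dock below 0.008 m and x of lock_pin in the frame of dock below -0.025 m).
2. the pin is at the locked end of the short leg (x of lock_pin in the frame of dock between -0.005 and 0.003 m and y of lock_pin in the frame of dock between -0.005 and 0.005 m), for 0.2 s.
At the end, for the whole second after the job is handed in: The lock pin stands upright and at rest in the locked end of the slot, within 5 mm of the very end; the tray is within 8 mm of where it was with its three cups upright; tray, cups and bystanders have not been moved (cups and bystanders within 12 mm) (all of step 2 and z of lock_pin in the frame of dock between 0.014 and 0.022 m and angle between lock_pin's own z axis and vertical below 0.1 rad and linear speed of lock_pin below 0.01 m/s and distance of tray_center from where it was at the start of the episode below 0.008 m and angle between each of cup_0, cup_1, cup_2's own z axis and vertical below 0.2 rad and distance of each of cup_0, cup_1, cup_2, amber_bottle, blue_bottle, green_bottle, timer, dish, marker from where it was at the start of the episode below 0.012 m); the robot touches nothing.
It fails at once if the lock pin is pulled up or wrenched (raised over 5 mm, or tipped over 0.2 rad) (z of lock_pin in the frame of dock above 0.023 m or angle between lock_pin's own z axis and vertical above 0.2 rad).
It fails at once if the pin is pushed roughly or squeezed, with more than 40 N (contact force between any of the arm, the fingers and lock_pin above 40 N).
It fails at once if the tray is shifted by over 8 mm (distance of tray_center from where it was at the start of the episode above 0.008 m).
It fails at once if a cup is tipped, lifted or moved by over 12 mm (angle between any of cup_0, cup_1, cup_2's own z axis and vertical above 0.3 rad or distance of any of cup_0, cup_1, cup_2 from where it was at the start of the episode above 0.012 m).
It fails at once if another thing on the bench is moved by over 12 mm (distance of any of amber_bottle, blue_bottle, green_bottle, timer, dish, marker from where it was at the start of the episode above 0.012 m).
It also fails if it takes over 56 s, if anything falls off the work surface, if the arm or the gripper's body presses on something with over 40 N, if the wrist force passes 120 N, or if a joint passes its speed limit or range.

ROBOT

A 6-joint arm with a two-finger parallel gripper is mounted at the origin on a cart in front of the work surface, level with it; the furniture and walls round the work are solid. World frame = base frame: x ahead of the robot, y to its left, z up, the work surface at z = 0. Lengths are in mm, angles in rad, forces in N, time in s.
With the tool pointing down it reaches from about 350 to 975 mm from the base axis. Payload 7.1 kg.
Tool frame: the origin (TCP) lies between the finger pads; the fingertips stand 19 mm ahead of it and the grasp point (between the pads) is the TCP (ctrl.finger_overhang is the distance from the TCP to the fingertips, in mm); z points along the fingers, y is the line along which they close (so a half turn about z gives the same grasp; the last joint's range is limited). The gripper opens to 88 mm and grips with 3 to 60 N. Pads are 20 mm wide; open, the fingers measure 115 mm over their backs; the gripper's body (75 mm by 178 mm) begins 61 mm behind the grasp point.
Start: joints at [1.265, 0.423, 1.63, -0, 1.089, -0.019], TCP at [176.771, 599.464, 241.675] pointing down, gripper open.
Joint ranges: [-3, 3], [-0.9, 2.11], [0.09, 2.58], [-1.31, 4.45], [0.11, 2.69], [-2.54, 2.54]. Speed limits (rad/s): [2.39, 2.39, 3.01, 3.14, 3.14, 3.14].

INTERFACE

Orientations are given as a rotation vector (axis times angle).
In Python, from workcell import ctrl gives the robot as it stands. The module is installed in compiled form; this text tells all that it offers.
- The arm moves only by the tool arm_command, never from a script. Its argument "rows" is one flat list of numbers, 7 for each row, row after row: the turn, a rotation vector about the tool's x, y, z scaled (see below), then the shift along the tool's x, y, z scaled (see below), then the opening, from -1 (shut) to 1 (fully open). A call has 1 to 5 rows; each row is the pose to reach, as a shift and turn from the pose commanded when the call began, along the tool's axes at that moment, turning the shorter way round; what a row does not reach only later rows make up. The controller multiplies each number of a shift by 80 mm and each number of a turn by 180 degrees. A row lasts 1/10 s, in which the tool goes at most 50 mm and 8.59 degrees, less where a joint would pass 70% of its speed; a pose out of reach is approached as far as the arm can. A call with a number of a shift or a turn outside -1 to 1 is refused whole. A call with a gripper value outside its range is refused whole. The fingers move at their own pace and stop on an object; the grip force is fixed at half the most. Time passes only in rows, so rows that repeat a pose let the fingers close. It gives the time, the measured TCP pose, the force, the opening and the grip force at its end, in the units of the state.
- ctrl.get_obs(): the state, without advancing time (a new reading comes with each control period).
- ctrl.get_image(name): name is "scene" or "top" or "wrist"; returns (picture, depth): 384x512x3 uint8, red, green, blue; 384x512 float32, mm along the optical axis (not along the pixel's ray), 0 where there is no reading.
- ctrl.camera_params(name): a dict with "camera_matrix" (3x3 intrinsics, pixels), "world_to_cam" (4x4, takes a point from world to camera coordinates); the wrist camera has in their place "tool_from_camera" (4x4, takes a point from camera to tool coordinates, whose origin is the TCP and whose axes are the flange's). Camera axes: x right, y down, z forward; pixel columns grow to the right and rows downward; lengths in mm; the calibration is good to about 2 mm. A picture is of the moment at which its call begins: read the wrist's pose just before it. camera_params takes no time and is no camera call.
- ctrl.close_job(): hands the job in; it is judged then, once.
The state is a dict: "t": time; "qpos": joint angles; "qvel": joint speeds; "joint_torque": joint torques, N m; "ee_pos": TCP position; "orientation": TCP orientation; "ft_force": force on the tool from outside, world axes, zero at the start; "moment": the same for the moment, N m; "width": finger opening in mm; "grasp_force": force on a finger pad.
Only numpy, scipy, OpenCV 4.12 (cv2) and the standard library are available. Lean on these libraries where they do the work, as an engineer would, in place of code of your own. Each camera call takes 0.05 s, during which the arm holds its last target. There are 200 camera calls.

## Working session

There is one attempt and no reset: what is moved stays moved. The work goes in short steps, Python scripts to look and compute and a tool call to move; the robot and the scene stay as the last step left them, time stands still between calls to the robot, and variables do not carry over. Pictures are saved under pics/ and viewed, at most 10 in all, crops included, and the job is handed in when it is done.

Besides the shell and the picture viewer there is one more tool, called after ">>>" as name(argument=value, ...), one argument or row to a line, values as JSON. arm_command: Moves the arm, as the interface text tells. Shifts and turns lie within -1 to 1; 1 stands for 80 mm of shift or 180 degrees of turn. Its arguments: {"type":"object","properties":{"rows":{"type":"array","items":{"type":"number"}}},"required":["rows"]}

```bash
mkdir -p pics
cat > h.py <<'E'
import numpy as np,cv2
from workcell import ctrl
def grab(n,f):
    o=ctrl.get_obs(); im,d=ctrl.get_image(n); cv2.imwrite('pics/'+f+'.png',im[:,:,::-1]); np.savez('pics/'+f+'.npz',im=im,d=d,p=o['ee_pos'],r=o['orientation']); return im,d,o
def cam(n,o=None):
    c=ctrl.camera_params(n);K=np.array(c['camera_matrix'])
    if n=='wrist':
        T=np.eye(4);T[:3,:3]=cv2.Rodrigues(np.array(o['orientation'],float))[0];T[:3,3]=o['ee_pos'];M=T@np.array(c['tool_from_camera'])
    else: M=np.linalg.inv(np.array(c['world_to_cam']))
    return K,M
def ray(uv,z,K,M):
    d=M[:3,:3]@np.linalg.inv(K)@np.array([uv[0],uv[1],1.]);o=M[:3,3];return o+d*(z-o[2])/d[2]
E
python3 - <<'E'
from h import *
for n in('top','scene'):
    im,d,o=grab(n,n+'0')
    K,M=cam(n);print(n,K[0,0],M[:3,3].round(),M[:3,2].round(2))
print(o['ee_pos'],o['orientation'],o['width'])
E
```

```text
top 416.02921816216514 [ 358.  216. 1419.] [ 0.16 -0.02 -0.99]
scene 401.35126287062076 [ -41. -193.  861.] [ 0.56  0.36 -0.75]
[176.6116885  598.99799971 240.93489975] [-4.48936362e-01 -3.10909404e+00  2.23902180e-03] 87.54547576564603
```

View pics/top0.png

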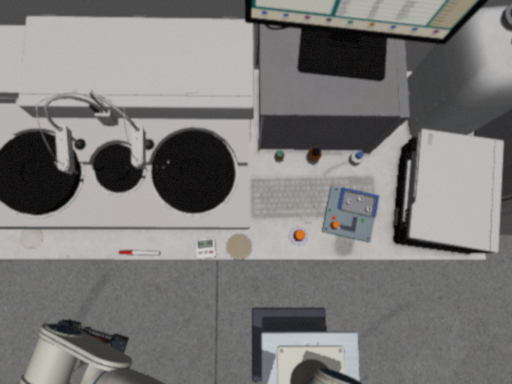

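View pics/scene0.png

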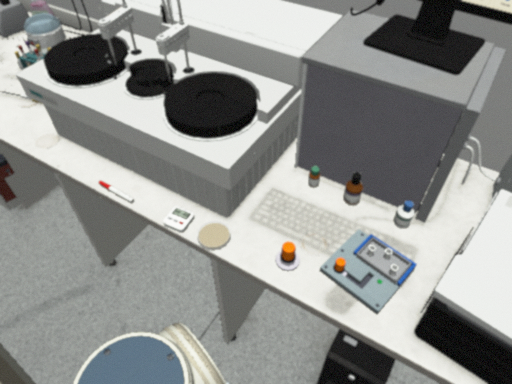

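The dock is at about (350,213) in the top view, with the pin at (335,225). The larger orange decoy stands apart at (299,235). The slot runs right from the pin and then up.

Run:
```python
from h import *
for n in('top','scene'):
    f=np.load(f'pics/{n}0.npz');im=f['im'];K,M=cam(n)
    h=cv2.cvtColor(im,cv2.COLOR_RGB2HSV)
    for name,lo,hi,z in(('orange',(5,150,120),(18,255,255),50),('blue',(105,130,70),(125,255,255),30),('green',(50,120,60),(80,255,255),18),('red',(0,150,80),(4,255,255),18)):
        m=cv2.inRange(h,lo,hi);N,L,s,c=cv2.connectedComponentsWithStats(m)
        for i in range(1,N):
            if s[i,4]>2 and ray(c[i],z,K,M)[0]>300: print(n,name,s[i,4],c[i].round(1),ray(c[i],z,K,M).round(0))
im=np.load('pics/top0.npz')['im'][175:250,270:390,::-1]
im2=np.load('pics/scene0.npz')['im'][220:320,310:430,::-1]
a=cv2.resize(im,None,fx=5,fy=5,interpolation=2);b=cv2.resize(im2,None,fx=5,fy=5,interpolation=2)
cv2.imwrite('pics/tc.png',a)
```

```text
top orange 31 [335.3 224.4] [502. -86.  50.]
top orange 69 [299.4 234.7] [468.  34.  50.]
top blue 16 [359.  154.4] [ 748. -180.   30.]
top blue 43 [340.8 197.3] [ 597. -112.   30.]
top blue 23 [375.6 205.4] [ 570. -230.   30.]
top red 26 [125.5 251.7] [413. 610.  18.]
scene orange 168 [288.1 250.2] [465.  34.  50.]
scene orange 90 [339.8 263.5] [496. -88.  50.]
scene blue 49 [408. 205.] [ 777. -167.   30.]
scene blue 62 [362.6 243.8] [ 592. -110.   30.]
scene blue 92 [406.  273.6] [ 565. -230.   30.]
scene green 10 [379.2 281. ] [ 521. -183.   18.]
scene red 25 [104.2 184.4] [407. 608.  18.]
```

View pics/tc.png

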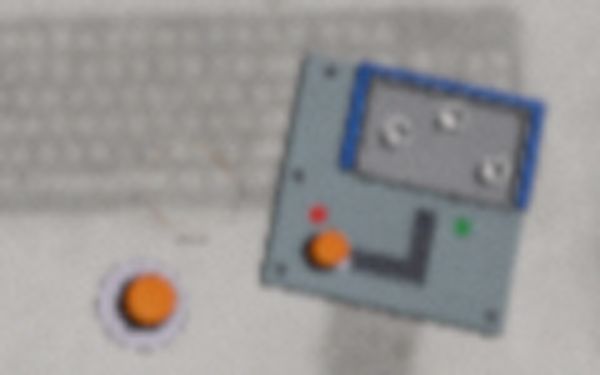

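>>> arm_command(
  rows=[0,0,0,-0.38,-0.47,0,-1,0,0,0,-0.77,-0.95,0,-1,0,0,0,-0.77,-0.95,0,-1],
)

```text
t: 0.4
ee_pos: [214.9, 503.9, 240.6]
orientation: [-0.452, -3.108, 0.008]
ft_force: [0.3, 0.6, -0.5]
width: 67.5
grasp_force: 0.0
```

>>> arm_command(
  rows=[0,0,0,-0.38,-0.47,0,-1,0,0,0,-0.77,-0.95,0,-1,0,0,0,-0.77,-0.95,0,-1],
)

```text
t: 0.7
ee_pos: [252.5, 414.6, 241.1]
orientation: [-0.453, -3.108, 0.005]
ft_force: [-0.5, 0.4, -0.3]
width: 43.1
grasp_force: 0.0
```

```bash
python3 -c "
from h import *
o=ctrl.get_obs();print(o['t'],o['ee_pos'],o['orientation'],o['width'],o['qpos']);print(np.array(ctrl.camera_params('wrist')['tool_from_camera']).round(2),ctrl.camera_params('wrist')['camera_matrix'])"
```

```text
0.7 [252.5139828  414.59484347 241.12255805] [-0.45342406 -3.10808761  0.0050061 ] 43.05498840231042 [ 9.99685345e-01  2.19754980e-01  1.93002360e+00 -9.18623994e-04
  9.94965235e-01 -2.80882933e-01]
[[   0.     -0.96   -0.27   74.9 ]
 [   1.      0.     -0.     -0.38]
 [   0.     -0.27    0.96 -143.3 ]
 [   0.      0.      0.      1.  ]] [[336.72796663   0.         257.03222755]
 [  0.         336.72796663 190.24566791]
 [  0.           0.           1.        ]]
```

>>> arm_command(
  rows=[0,0,0,-0.38,-0.47,0,-1,0,0,0,-0.77,-0.95,0,-1,0,0,0,-0.77,-0.95,0,-1],
)

```text
t: 1.0
ee_pos: [290.3, 325.1, 241.4]
orientation: [-0.455, -3.108, 0.003]
ft_force: [-0.6, 0.5, -0.6]
width: 19.1
grasp_force: 0.0
```

>>> arm_command(
  rows=[0,0,0,-0.38,-0.47,0,-1,0,0,0,-0.77,-0.95,0,-1,0,0,0,-0.77,-0.95,0,-1],
)

```text
t: 1.3
ee_pos: [328.6, 235.5, 241.7]
orientation: [0.457, 3.108, -0.001]
ft_force: [-0.8, 0.5, -0.2]
width: 0.6
grasp_force: 0.0
```

>>> arm_command(
  rows=[0,0,0,-0.38,-0.47,0,-1,0,0,0,-0.77,-0.95,0,-1,0,0,0,-0.77,-0.95,0,-1],
)

```text
t: 1.6
ee_pos: [366.9, 145.5, 242.0]
orientation: [0.457, 3.107, 0.0]
ft_force: [-0.1, 0.2, -0.2]
width: 0.3
grasp_force: 0.0
```

>>> arm_command(
  rows=[0,0,0,-0.38,-0.47,0,-1,0,0,0,-0.77,-0.95,0,-1,0,0,0,-0.77,-0.95,0,-1],
)

```text
t: 1.9
ee_pos: [405.0, 55.3, 242.1]
orientation: [0.456, 3.106, 0.0]
ft_force: [-0.9, 0.0, 0.1]
width: 0.6
grasp_force: 0.0
```

>>> arm_command(
  rows=[0,0,0,-0.38,-0.47,0,-1,0,0,0,-0.77,-0.95,0,-1,0,0,0,-0.77,-0.95,0,-1],
)

```text
t: 2.2
ee_pos: [443.0, -34.7, 242.1]
orientation: [0.454, 3.106, -0.0]
ft_force: [0.4, -0.4, -0.0]
width: 0.5
grasp_force: 0.0
```

>>> arm_command(
  rows=[0,0,0,-0.38,-0.47,0,-1,0,0,0,-0.77,-0.95,0,-1,0,0,0,-0.77,-0.95,0,-1,0,0,0,-0.77,-0.95,0,-1,0,0,0,-0.77,-0.95,0,-1],
)

```text
t: 2.7
ee_pos: [477.2, -121.0, 241.3]
orientation: [-0.446, -3.108, -0.001]
ft_force: [0.2, -0.6, 0.4]
width: 0.2
grasp_force: 0.0
```

Run:
```python
from h import *
im,d,o=grab('wrist','w1')
print(o['ee_pos'],o['orientation'],o['width'])
K,M=cam('wrist',o)
h=cv2.cvtColor(im,cv2.COLOR_RGB2HSV)
for name,lo,hi,z in(('orange',(5,150,120),(18,255,255),50),('blue',(105,130,70),(125,255,255),30),('green',(50,120,60),(80,255,255),18),('red',(0,150,80),(4,255,255),18),('dark',(0,0,0),(180,255,70),18)):
    m=cv2.inRange(h,lo,hi);N,L,s,c=cv2.connectedComponentsWithStats(m)
    for i in range(1,N):
        if s[i,4]>25: print(name,s[i],c[i].round(1),ray(c[i],z,K,M).round(1))
```

```text
[ 477.23919271 -120.98576349  241.28592486] [-4.46378183e-01 -3.10844552e+00 -1.12189103e-03] 0.24307432529600312
orange [396 103  33  34 865] [411.5 119.6] [469.1  38.   50. ]
orange [287 175  18  23 195] [295. 185.] [500.9 -87.5  50. ]
blue [290 231   7  34 199] [292.9 247.4] [ 577.7 -107.8   30. ]
blue [183 238   9  27 153] [187.2 250.8] [ 547.7 -225.8   30. ]
green [211 212   9   9  60] [215.1 216.1] [ 520.2 -184.4   18. ]
red [296 196   9   9  58] [300.  199.9] [528.7 -85.3  18. ]
dark [201   0  79  23 966] [230.1   7.5] [ 317.8 -102.2   18. ]
dark [377 100  29  36 460] [386.9 118. ] [466.1  26.3  18. ]
dark [293 151  28   4  68] [307.2 152.3] [478.  -64.2  18. ]
dark [175 153 117  11 368] [233.9 157. ] [ 460.4 -142.8   18. ]
dark [311 158   9   9  54] [314.6 162.1] [490.8 -59.   18. ]
dark [179 166   9  10  64] [182.9 170.6] [ 459.  -201.9   18. ]
dark [228 167  79  30 876] [257.7 180.7] [ 493.5 -125.2   18. ]
dark [    0   178   512   206 59845] [226.7 308.9] [ 641.7 -209.1   18. ]
dark [233 213  11   6  54] [237.8 215.9] [ 527.3 -159.1   18. ]
dark [209 246   7   6  26] [212.6 247.7] [ 557.2 -199.7   18. ]
```

View pics/w1.png

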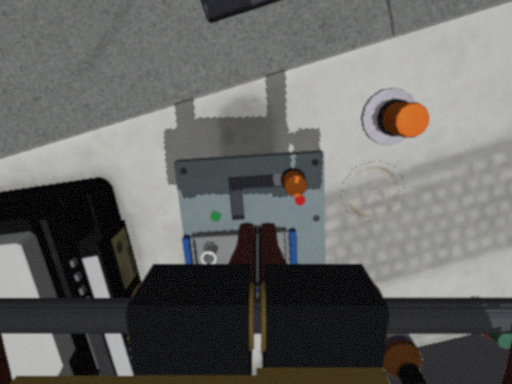

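>>> arm_command(
  rows=[0,0,-0.021,-0.07,0.48,0.5,-1,0,0,-0.021,-0.136,0.96,1,-1,0,0,-0.021,-0.136,0.96,1,-1,0,0,-0.021,-0.136,0.96,1,-1,0,0,-0.021,-0.136,0.96,1,-1],
)

```text
t: 3.25
ee_pos: [509.7, -52.3, 162.5]
orientation: [0.344, 3.122, -0.0]
ft_force: [-0.2, 0.0, 1.0]
width: 0.2
grasp_force: 0.0
```

>>> arm_command(
  rows=[0,0,0,0,0,0.4,-1,0,0,0,0,0,0.8,-1,0,0,0,0,0,0.8,-1,0,0,0,0,0,0.8,-1],
)

```text
t: 3.65
ee_pos: [509.9, -53.3, 98.9]
orientation: [0.348, 3.122, -0.0]
ft_force: [0.9, -0.3, 0.4]
width: 0.6
grasp_force: 0.0
```

```bash
cat > w.py <<'E'
from h import *
import sys
im,d,o=grab('wrist',sys.argv[1])
L=np.array([524,-159.]);xd=np.array([.976,-.217]);yd=np.array([.217,.976])
dk=lambda p:np.array([(p[:2]-L)@xd,(p[:2]-L)@yd]).round(1)
R=cv2.Rodrigues(np.array(o['orientation'],float))[0]
print(o['t'],o['ee_pos'],'dock',dk(o['ee_pos']),'toolx,y in dock',R[:2,0]@yd,R[:2,1]@xd,'tilt',R[:,2].round(3),o['ft_force'])
K,M=cam('wrist',o)
h=cv2.cvtColor(im,cv2.COLOR_RGB2HSV)
for name,lo,hi,z in(('orange',(5,150,60),(18,255,255),50),('green',(50,120,60),(80,255,255),18),('red',(0,150,80),(4,255,255),18)):
    m=cv2.inRange(h,lo,hi);N,_,s,c=cv2.connectedComponentsWithStats(m)
    for i in range(1,N):
        p=ray(c[i],z,K,M)
        if s[i,4]>25: print(name,s[i],c[i].round(1),p.round(1),dk(p))
E
python3 w.py w2
```

```text
3.65 [509.8568647  -53.26018181  98.8893605 ] dock [-36.7 100.1] toolx,y in dock 0.0030217059886347153 0.0030217260500363385 tilt [ 0. -0. -1.] [ 0.87282259 -0.31668426  0.43213719]
orange [ 353   92   78   61 3772] [392.  121.1] [466.8  33.6  50. ] [-97.7 175.6]
orange [ 183  194   40   46 1394] [203.  216.6] [498.5 -84.6  50. ] [-41.  67.]
green [ 78 250  16  14 168] [ 85.7 256.7] [ 520.1 -184.5   18. ] [  1.7 -25.8]
red [211 233  16  15 143] [219.  239.8] [528.5 -85.9  18. ] [-11.4  72.3]
```

View pics/w2.png

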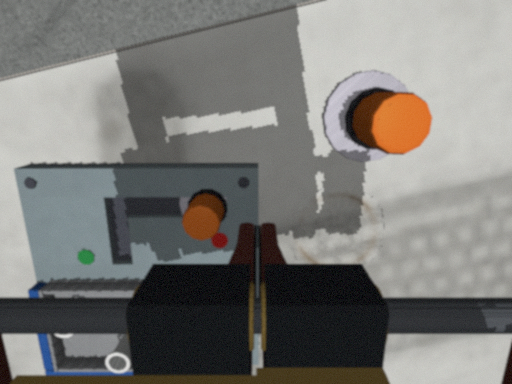

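Run:
```python
from h import *
f=np.load('pics/w2.npz');o={'ee_pos':f['p'],'orientation':f['r']};K,M=cam('wrist',o)
L=np.array([524,-159.]);xd=np.array([.976,-.217]);yd=np.array([.217,.976])
for n,uv in dict(top_edge=(150,198),bot=(150,216),left=(110,240),right=(131,240),end=(121,263),screwL=(30,183),screwR=(243,183),fl=(18,166),fr=(258,164)).items():
    p=ray(uv,18,K,M);print(n,p.round(1),((p[:2]-L)@xd).round(1),((p[:2]-L)@yd).round(1))
g=cv2.cvtColor(f['im'],cv2.COLOR_RGB2GRAY);print(g[185:230:1,150]);print(g[240,95:145]);print(g[250:275,120])
```

```text
top_edge [ 487.4 -124.9   18. ] -43.1 25.3
bot [ 500.1 -129.    18. ] -29.8 24.1
left [ 511.4 -162.7   18. ] -11.5 -6.4
right [ 514.7 -147.9   18. ] -11.5 8.8
end [ 530.6 -161.    18. ] 6.9 -0.5
screwL [ 459.  -202.2   18. ] -54.1 -56.2
screwR [491.1 -59.3  18. ] -53.7 90.2
fl [ 446.1 -205.4   18. ] -66.0 -62.2
fr [480.4 -46.3  18. ] -67.0 100.5
[85 79 79 83 81 78 78 75 84 80 77 75 60 46 46 43 40 41 45 44 38 44 41 45
 43 38 40 42 44 41 50 63 68 81 77 84 78 79 81 79 82 78 82 82 82]
[138 143 140 137 140 139 137 141 141 142 138 144 139 128 104  67  41  44
  41  40  42  45  44  50  66  76  75  74  71  73  69  75  71  75  72  77
  78  80  80  79  79  78  79  78  79  72  79  74  79  81]
[ 63  67  72  72  70  59  44  38  40  46  50  54  56  73 103 128 135 134
 134 140 135 136 135 139 136]
```

>>> arm_command(
  rows=[0,0,0,0,0,0.35,-1,0,0,0,0,0,0.68,-1,0,0,0,0,0,0.68,-1,0,0,0,0,0,0.68,-1],
)

```text
t: 4.1
ee_pos: [510.4, -52.8, 44.7]
orientation: [0.346, 3.121, -0.0]
ft_force: [-0.3, -0.3, 0.7]
width: 0.4
grasp_force: 0.0
```

>>> arm_command(
  rows=[0,0,0,0.01,-0.05,0,-1,0,0,0,0.01,-0.1,0,-1,0,0,0,0.01,-0.15,0,-1,0,0,0,0.01,-0.2,0,-1,0,0,0,0.01,-0.25,0,-1],
)

```text
t: 4.6
ee_pos: [504.6, -72.3, 43.6]
orientation: [0.346, 3.122, 0.0]
ft_force: [-0.6, -0.0, -0.0]
width: 0.4
grasp_force: 0.4
```

```bash
python3 w.py w3
```

```text
4.6 [504.57739502 -72.25914985  43.59157564] dock [-37.8  80.4] toolx,y in dock 0.0022545080321332844 0.0022544463360351374 tilt [ 0.001 -0.    -1.   ] [-0.60891045 -0.01350471 -0.04618719]
orange [ 426   93   86   87 6042] [473.9 133.6] [464.9  25.9  50. ] [-97.8 167.6]
orange [ 187  225   51   40 1537] [212.9 246.5] [490.  -89.3  50. ] [-48.3  60.6]
green [ 66 294  13   5  41] [ 71.9 296.4] [ 516.2 -183.7   18. ] [ -2.3 -25.8]
```

>>> arm_command(
  rows=[0,0,0,0,-0.08,0,-1,0,0,0,0,-0.16,0,-1,0,0,0,0,-0.24,0,-1,0,0,0,0,-0.32,0,-1,0,0,0,0,-0.4,0,-1],
)

```text
t: 5.15
ee_pos: [497.3, -103.7, 43.2]
orientation: [-0.346, -3.122, -0.0]
ft_force: [0.4, 1.9, -0.0]
width: 0.4
grasp_force: 0.4
```

```bash
python3 w.py w4
```

```text
5.15 [ 497.25643055 -103.66686978   43.23636695] dock [-38.1  48.2] toolx,y in dock 0.002181555490798931 0.0021815563420646 tilt [-0.  0. -1.] [ 0.41105227  1.85453324 -0.01563936]
orange [494 105  18  58 719] [504.3 134. ] [460.4   6.2  50. ] [-98.  147.4]
orange [ 187  226   51   39 1508] [212.8 246.8] [ 482.6 -120.8   50. ] [-48.7  28.3]
```

View pics/w4.png

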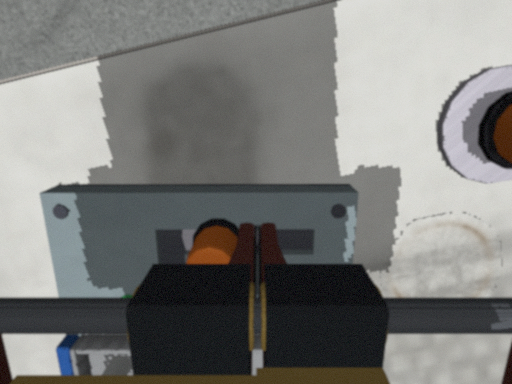

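>>> arm_command(
  rows=[0,0,0,0,-0.08,0,-1,0,0,0,0,-0.16,0,-1,0,0,0,0,-0.24,0,-1,0,0,0,0,-0.3,0,-1,0,0,0,0,-0.32,0,-1],
)

```text
t: 5.7
ee_pos: [491.7, -128.6, 43.3]
orientation: [0.347, 3.122, -0.0]
ft_force: [0.1, 0.3, 0.2]
width: 0.3
grasp_force: 0.4
```

>>> arm_command(
  rows=[0,0,0,0,-0.015,0,-1,0,0,0,0,-0.03,0,-1],
)

```text
t: 5.9
ee_pos: [491.3, -130.4, 43.3]
orientation: [0.346, 3.122, 0.0]
ft_force: [-0.2, 0.9, 0.1]
width: 0.4
grasp_force: 0.4
```

>>> arm_command(
  rows=[0,0,0,0,-0.015,0,-1,0,0,0,0,-0.025,0,-1],
)

```text
t: 6.1
ee_pos: [491.1, -131.8, 43.5]
orientation: [0.347, 3.122, 0.001]
ft_force: [2.7, 9.2, 4.8]
width: 0.5
grasp_force: 4.7
```

>>> arm_command(
  rows=[0,0,0,0,-0.01,0,-1,0,0,0,0,-0.02,0,-1],
)

```text
t: 6.3
ee_pos: [491.1, -132.4, 43.8]
orientation: [0.347, 3.122, 0.003]
ft_force: [2.5, 16.6, 9.5]
width: 0.5
grasp_force: 8.7
```

>>> arm_command(
  rows=[0,0,0,0,0.1,0,-1,0,0,0,0,0.2,0,-1,0,0,0,0.2,0.2,0,-1,0,0,0,0.4,0.2,0,-1,0,0,0,0.4,0.2,0,-1],
)

```text
t: 6.8
ee_pos: [460.5, -110.4, 42.9]
orientation: [-0.345, -3.119, -0.001]
ft_force: [0.3, -0.7, 0.6]
width: 0.6
grasp_force: 0.0
```

>>> arm_command(
  rows=[0,0,0,0,-0.2,0,-1,0,0,0,0,-0.4,0,-1,0,0,0,0,-0.42,0,-1,0,0,0,0,-0.42,0,-1],
)

```text
t: 7.2
ee_pos: [456.0, -144.3, 43.3]
orientation: [0.348, 3.122, -0.0]
ft_force: [-0.2, -0.4, 0.0]
width: 0.6
grasp_force: 0.0
```

```bash
python3 w.py w5
```

```text
7.2 [ 456.0240583  -144.34229742   43.27840188] dock [-69.5  -0.4] toolx,y in dock 0.003140482880040707 0.0031405049778879812 tilt [ 0. -0. -1.] [-0.21391855 -0.39566662  0.01403188]
orange [252 333  11  17 153] [257.1 341.3] [ 494.2 -153.2   50. ] [-30.3  -0.8]
```

View pics/w5.png

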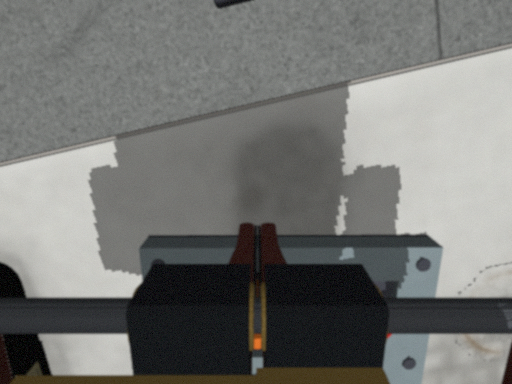

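>>> arm_command(
  rows=[0,0,0,-0.06,0,0,-1,0,0,0,-0.13,0,0,-1,0,0,0,-0.2,0,0,-1,0,0,0,-0.27,0,0,-1,0,0,0,-0.34,0,0,-1],
)

```text
t: 7.75
ee_pos: [482.5, -150.0, 43.2]
orientation: [-0.346, -3.122, -0.0]
ft_force: [-1.2, 0.4, 0.2]
width: 0.6
grasp_force: 0.4
```

>>> arm_command(
  rows=[0,0,0,-0.06,0,0,-1,0,0,0,-0.12,0,0,-1,0,0,0,-0.16,0,0,-1,0,0,0,-0.18,0,0,-1],
)

```text
t: 8.15
ee_pos: [496.4, -153.3, 43.3]
orientation: [0.346, 3.122, -0.0]
ft_force: [0.1, 0.0, -1.0]
width: 0.7
grasp_force: 0.4
```

>>> arm_command(
  rows=[0,0,0,-0.015,0,0,-1,0,0,0,-0.025,0,0,-1],
)

```text
t: 8.35
ee_pos: [497.9, -153.6, 43.3]
orientation: [-0.346, -3.122, -0.0]
ft_force: [-1.2, -0.5, 1.2]
width: 0.3
grasp_force: 0.4
```

>>> arm_command(
  rows=[0,0,0,-0.015,0,0,-1,0,0,0,-0.03,0,0,-1],
)

```text
t: 8.55
ee_pos: [500.3, -154.2, 43.3]
orientation: [-0.346, -3.122, -0.0]
ft_force: [-0.9, 0.9, 0.3]
width: 0.7
grasp_force: 0.3
```

>>> arm_command(
  rows=[0,0,0,-0.01,0,0,-1,0,0,0,-0.02,0,0,-1],
)

```text
t: 8.75
ee_pos: [501.9, -154.5, 43.3]
orientation: [-0.346, -3.122, -0.0]
ft_force: [-0.4, -0.3, -0.4]
width: 0.7
grasp_force: 0.3
```

>>> arm_command(
  rows=[0,0,0,-0.01,0,0,-1,0,0,0,-0.015,0,0,-1],
)

```text
t: 8.95
ee_pos: [503.2, -154.8, 43.3]
orientation: [0.346, 3.122, -0.0]
ft_force: [0.5, 0.3, 0.7]
width: 0.8
grasp_force: 0.3
```

>>> arm_command(
  rows=[0,0,0,-0.012,0,0,-1,0,0,0,-0.012,0,0,-1],
)

```text
t: 9.15
ee_pos: [503.7, -154.9, 43.2]
orientation: [-0.346, -3.122, -0.0]
ft_force: [-2.4, -0.2, 0.1]
width: 0.4
grasp_force: 0.8
```

>>> arm_command(
  rows=[0,0,0,-0.012,0,0,-1,0,0,0,-0.012,0,0,-1],
)

```text
t: 9.35
ee_pos: [504.1, -154.9, 43.1]
orientation: [-0.346, -3.121, -0.001]
ft_force: [-3.7, 0.4, 2.7]
width: 0.5
grasp_force: 2.3
```

```bash
python3 w.py w6
python3 - <<'E'
from h import *
im,d,o=grab('scene','s6')
K,M=cam('scene');h=cv2.cvtColor(im,cv2.COLOR_RGB2HSV)
m=cv2.inRange(h,(5,150,120),(18,255,255));N,_,s,c=cv2.connectedComponentsWithStats(m)
print([(s[i],ray(c[i],50,K,M)) for i in range(1,N) if s[i,4]>5])
cv2.imwrite('pics/s6c.png',cv2.resize(im[215:315,310:430,::-1],None,fx=5,fy=5,interpolation=2))
E
```

```text
9.35 [ 504.07614814 -154.94061371   43.11782314] dock [-20.3  -0.4] toolx,y in dock 0.001998041640578707 0.001998290599016239 tilt [-0.002  0.001 -1.   ] [-3.71439158  0.35984866  2.70788558]
red [381 245  21  19 258] [390.9 254.2] [528.7 -85.5  18. ] [-11.4  72.8]
[(array([283, 242,  12,  18, 168], dtype=int32), array([465.39040952,  33.64275742,  50.        ]))]
```

View pics/s6c.png

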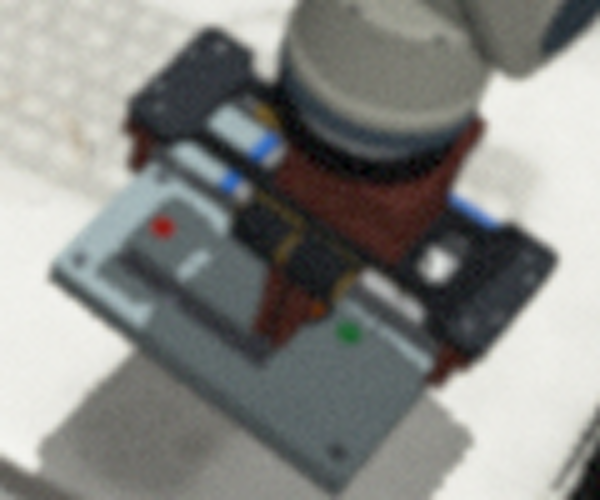

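The pin is hidden behind the fingers beside the green dot, and the force has begun to rise. I'll nudge it once more, back off and check.

>>> arm_command(
  rows=[0,0,0,-0.012,0,0,-1,0,0,0,-0.012,0,0,-1],
)

```text
t: 9.65
ee_pos: [504.4, -155.0, 43.0]
orientation: [-0.346, -3.119, -0.001]
ft_force: [-6.8, 1.3, 3.8]
width: 0.1
grasp_force: 3.7
```

>>> arm_command(
  rows=[0,0,0,-0.008,0,0,-1,0,0,0,-0.008,0,0,-1],
)

```text
t: 9.85
ee_pos: [504.4, -154.9, 42.9]
orientation: [-0.346, -3.118, -0.001]
ft_force: [-8.8, 1.2, 3.9]
width: 0.5
grasp_force: 4.3
```

It's at the hard stop. Now I'll retreat towards the front and then up.

>>> arm_command(
  rows=[0,0,0,0.3,0,0,-1,0,0,0,0.7,0,0,-1,0,0,0,0.8,0,-0.4,-1,0,0,0,0.8,0,-0.9,-1,0,0,0,0.8,0,-1,-1],
)

```text
t: 10.35
ee_pos: [446.9, -142.5, 126.8]
orientation: [0.345, 3.115, -0.003]
ft_force: [0.2, -1.3, 0.0]
width: 1.0
grasp_force: 0.0
```

>>> arm_command(
  rows=[0,0,0,0,0,-0.5,-1,0,0,0,0,0,-1,-1,0,0,0,0,0,-1,-1],
)

```text
t: 10.65
ee_pos: [447.9, -142.8, 207.7]
orientation: [0.345, 3.112, -0.004]
ft_force: [0.4, 0.5, 0.3]
width: 0.4
grasp_force: 0.0
```

```bash
python3 w.py w7
python3 - <<'E'
import cv2
a=cv2.imread('pics/w7.png');cv2.imwrite('pics/w7c.png',cv2.resize(a[150:300,130:380],None,fx=3,fy=3,interpolation=2))
E
```

```text
10.65 [ 447.87234786 -142.78952568  207.74889628] dock [-77.8  -0.7] toolx,y in dock 0.00196035777711856 0.0019733502211087273 tilt [ 0.01  -0.004 -1.   ] [0.43158507 0.48495138 0.34932997]
orange [ 424  137   55   40 1650] [451.2 156.1] [465.9  32.   50. ] [-98.2 173.8]
orange [256 245   3  21  61] [257.  255.3] [ 524.2 -160.5   50. ] [ 0.5 -1.4]
green [230 239   8   8  53] [233.5 242.4] [ 519.7 -185.4   18. ] [  1.6 -26.7]
red [322 227  10   9  65] [326.4 231.1] [528.6 -85.7  18. ] [-11.5  72.6]
```

View pics/w7.png

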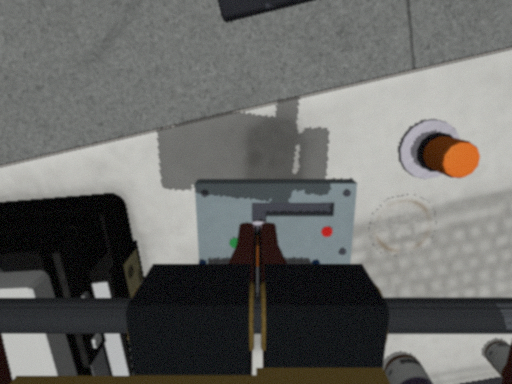

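The slot is empty, and the sliver of pin seen between the fingers lies at the locked end. I'll shift aside for an unblocked check.

>>> arm_command(
  rows=[0,0,0,0,0.5,0,-1,0,0,0,0,1,0,-1,0,0,0,0,1,0,-1],
)

```text
t: 11.0
ee_pos: [461.9, -60.5, 201.8]
orientation: [-0.341, -3.122, -0.001]
ft_force: [-0.0, -0.2, -0.6]
width: 0.6
grasp_force: 0.0
```

```bash
python3 w.py w8
python3 - <<'E'
import cv2
a=cv2.imread('pics/w8.png');cv2.imwrite('pics/w8c.png',cv2.resize(a[150:300,80:280],None,fx=4,fy=4,interpolation=2))
E
```

```text
11.0 [461.89312504 -60.49902876 201.8172278 ] dock [-82.   82.7] toolx,y in dock -0.00110186189501571 -0.0011010973853766426 tilt [-0.001  0.001 -1.   ] [-0.03455289 -0.19318182 -0.61877594]
orange [ 339  145   45   41 1342] [361.5 164.5] [466.5  33.7  50. ] [-98.  175.5]
orange [161 244  26  21 420] [174.6 255.3] [ 516. -154.   50.] [-8.9  3.2]
orange [435 373  26  11 143] [448.3 378.2] [719.9  93.8  50. ] [136.3 289.2]
green [151 247  10   9  68] [155.2 250.8] [ 520.3 -184.5   18. ] [  1.9 -25.6]
```

View pics/w8c.png

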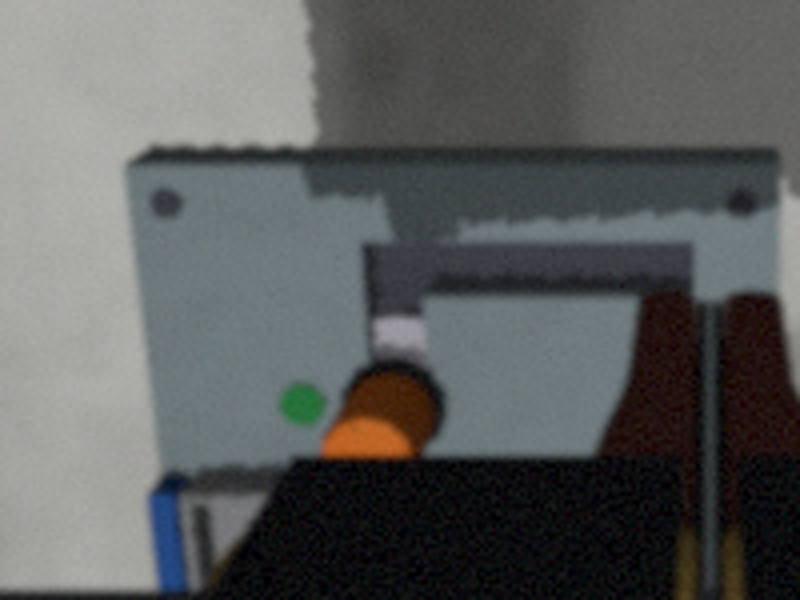

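Run:
```python
from h import *
L=np.array([524,-159.]);xd=np.array([.976,-.217]);yd=np.array([.217,.976])
f=np.load('pics/w8.npz');K,M=cam('wrist',{'ee_pos':f['p'],'orientation':f['r']})
p=ray((178.7,240.5),21,K,M);print('skirt front dock',(p[:2]-L)@xd,(p[:2]-L)@yd)
for n in('top','scene'):
    im,d,o=grab(n,n+'9');K,M=cam(n);h=cv2.cvtColor(im,cv2.COLOR_RGB2HSV)
    for nm,lo,hi in(('orange',(5,150,100),(18,255,255)),('blue',(105,130,70),(125,255,255))):
        m=cv2.inRange(h,lo,hi);N,_,s,c=cv2.connectedComponentsWithStats(m)
        for i in range(1,N):
            p=ray(c[i],48,K,M)
            if s[i,4]>9 and p[0]>300: print(n,nm,s[i,4],c[i].round(1),p.round(1),((p[:2]-L)@xd).round(1),((p[:2]-L)@yd).round(1))
```

```text
skirt front dock -11.338437979131621 0.8361373796584672
top orange 73 [299.5 234.8] [467.8  33.9  48. ] -96.8 176.1
top blue 17 [358.9 154.5] [ 742.9 -174.9   48. ] 217.1 32.0
top blue 47 [340.7 198.3] [ 590.5 -107.1   48. ] 53.6 65.1
scene orange 184 [288.  250.7] [465.1  33.6  48. ] -99.3 175.2
scene orange 106 [372.3 270.7] [ 518.8 -160.    48. ] -4.9 -2.1
scene blue 50 [407.7 205.3] [ 757.7 -166.8   48. ] 229.8 43.1
scene blue 34 [358.6 247.9] [ 562.2 -108.5   48. ] 26.4 57.6
scene blue 92 [406.  273.6] [ 552.3 -228.8   48. ] 42.8 -62.0
```

```bash
python3 -c "
from workcell import ctrl
print(ctrl.close_job())"
```

```text
the job is handed in; nothing more can be done
None
```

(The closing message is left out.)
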